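# Clear the lane and hold the sprung gauge rod at its mark

### The job

First take the small bottle that stands in the way of the length gauge's sprung pointer rod and stand it upright in the grey parts tray, without knocking it over. Then pull the rod out by its black grip, against its inner spring, until the pointer on the grip is exactly in line with the upright fin of the mark rider, and finish while holding it there in the gripper, for the spring draws it back in if you let go. Leave the mark rider and the other things on the bench where they are.

Things in the scene. Friction and masses are not known exactly. Their poses are not given: they have to be found in the camera images.
- gauge: Length gauge, bolted to the bench: dark base plate, two blocks carrying a level steel tube (24 mm dia, mouth at x = 60 mm, 30 mm collar), and a low rail (22 mm high, 16 wide) from x = 40 to 280 mm at y = 102 mm. Origin on the bench under the tube; x = direction in which the rod comes out, y = towards the rail, z up. Rod axis at y = 0, 85 mm above the bench.
- grip: Black round grip on the rod's end: barrel 18 mm dia, 50 mm long along x, outer flange 28 mm dia, 6 mm thick. Origin at the barrel's middle, on the rod axis, 85 mm above the bench, at gauge x = 95 mm when the rod is in (10 mm of bare rod between tube and barrel). Axes as the gauge (x = pull). A thin steel pointer arm (8 mm high) sticks out from the flange to +y, at x = 28 mm.
- rod (a joint): How far the rod is pulled out, m: 0 = fully in (start), 0.14 = stop. The inner spring pulls it in with about 3.6 N at 0, growing by 60 N/m (about 10 N at 0.11).
- pointer_tip (a point): Tip of the pointer arm, moves with the grip: 28 mm in x and 85 mm in y from the grip's origin, same height. Axes as the gauge.
- mark (a point): Length mark: tip of the upright steel fin (3 mm thick, 20 mm wide, top 85 mm above the bench) of the mark rider, a 26 mm dark block clamped on the rail. Axes as the gauge. The point is the fin's top edge nearest the rod; when in line it faces the pointer tip across a 4 mm gap in y. It is 60 to 110 mm ahead (x) of the pointer when the rod is in.
- bottle: Small white plastic bottle standing on the bench in the rod's path, its centre 50 to 70 mm beyond the flange: round body 42 mm diameter up to 85 mm height, cap 28 mm diameter, 112 mm high in all, 0.1 to 0.2 kg. Origin at the centre of its underside, z up along the bottle.
- tray: Shallow grey plastic parts tray, empty, fixed to the bench: 160 (its x) by 140 (its y) by 30 mm high, walls and floor about 4 to 5 mm. Origin at the centre of its underside, on the bench.
- weight: Bystander: brass counterweight, 40 mm diameter, 36 mm high, on the bench beside the rod's path on the side away from the rail. Origin under its centre.
- mug: Bystander: white mug, 80 mm diameter, 75 mm high. Origin under its centre.
- puck: Bystander: aluminium record weight, 72 mm diameter, 50 mm high. Origin under its centre.
- screwdriver: Bystander: screwdriver lying on the bench beyond the tray, to the right. Origin at its middle, on the bench.
- jar: Bystander: small jar, 50 mm diameter, 60 mm high. Origin under its centre.
- spool: Bystander: copper-coloured spool, 60 mm diameter, 40 mm high. Origin under its centre.

How it is judged (in metres and radians):
On the way, in this order (a step that is already met when the one before it is completed fails the run):
1. the bottle stands upright in the tray, released (x of bottle in the frame of tray between -0.075 and 0.075 m and y of bottle in the frame of tray between -0.065 and 0.065 m and z of bottle in the frame of tray below 0.02 m and angle between bottle's own z axis and vertical below 0.15 rad and linear speed of bottle below 0.03 m/s and contact force between each of the arm, the fingers and bottle below 0.1 N), for 0.2 s.
2. the fingers hold the grip with the pointer in line with the mark (x of pointer_tip in the frame of mark between -0.005 and 0.005 m and contact force between the fingers and grip above 2 N), for 0.5 s.
At the end, for the whole second after the job is handed in: The fingers are holding the grip (more than 2 N) with the pointer tip within 5 mm of the mark along the rod, the rod at rest; the bottle stands upright (within 0.15 rad) on the tray's floor, at rest and untouched (all of step 1 and all of step 2 and velocity of joint rod between -0.01 and 0.01 m/s); the arm keeps its last pose, push and grip.
It fails at once if the bottle is knocked over (tilted more than 0.7 rad) (angle between bottle's own z axis and vertical above 0.7 rad).
It fails at once if the mark rider is shifted by more than 6 mm (distance of mark from where it was at the start of the episode above 0.006 m).
It fails at once if another thing on the bench is moved by more than 30 mm (distance of any of weight, mug, puck, screwdriver, jar, spool from where it was at the start of the episode above 0.03 m).
It also fails if it takes over 56 s, if anything falls off the work surface, if the arm or the gripper's body presses on something with over 40 N, if the wrist force passes 120 N, or if a joint passes its speed limit or range.

### The arm

A 6-joint arm with a two-finger parallel gripper is mounted at the origin on the work surface. World frame = base frame: x ahead of the robot, y to its left, z up, the work surface at z = 0. Lengths are in mm, angles in degrees, forces in N, time in s.
With the tool pointing down it reaches from about 300 to 850 mm from the base axis. Payload 4.2 kg.
Tool frame: the origin (TCP) lies midway between the tips of the shut fingers; the grasp point (between the pads) lies 19 mm behind it; z points along the fingers, y is the line along which they close (so a half turn about z gives the same grasp; the last joint's range is limited). The gripper opens to 91 mm and grips with 3 to 60 N. Pads are 32 mm wide; open, the fingers measure 118 mm over their backs; the gripper's body (76 mm by 178 mm) begins 60 mm behind the grasp point.
Start: joints at [74.026, 18.312, 89.639, -0, 72.044, -1.146], TCP at [147.156, 555.867, 213.976] pointing down, gripper open.
Joint ranges: [-177.97, 177.97], [-48.28, 115.42], [12.27, 149.76], [-77.06, 257.06], [2.81, 150.46], [-146.56, 146.56]. Speed limits (degrees/s): [147.25, 147.25, 180, 180, 180, 180].

### API

Orientations are given as [roll, pitch, yaw] about the fixed x, y, z axes, in that order (R = Rz(yaw) Ry(pitch) Rx(roll)).
In Python, from workcell import state, grab_frame, camera_model, job_done gives the robot as it stands.
- The arm moves only by the shell command python3 -m pendant 'ROWS' [OPENING] [FORCE]. ROWS is rows parted by semicolons, their numbers by spaces, 1 to 8 of them, each of 6 numbers: dx, dy, dz in mm, then a rotation vector rx, ry, rz in degrees; each row shifts and turns the commanded pose from where the row before left it, along the tool's axes as they then stand; what a row does not reach is not made up. A row lasts 1/10 s, in which the tool goes at most 50 mm and 8.59 degrees, less where a joint would pass 70% of its speed; a pose out of reach is approached as far as the arm can. OPENING is the finger opening in mm, set as the command begins (- or left out keeps the last). The fingers move at their own pace and stop on an object; FORCE is the grip in N (left out, the last holds). Time passes only in rows, so rows that do not move let the fingers close. It prints the time, the measured TCP pose, the force, the opening and the grip force at its end.
- state(): the state, without advancing time (a new reading comes with each control period).
- grab_frame(name): name is "side" or "top"; returns the picture (384x512x3 uint8, blue, green, red); there is no depth.
- camera_model(name): a dict with "fx", "fy", "cx", "cy" (pixels), "T" (4x4, takes a point from camera to world coordinates). Camera axes: x right, y up, looking along -z (the intrinsics and any distortion apply to the point x, -y, -z); pixel columns grow to the right and rows downward; lengths in mm; the calibration is good to about 2 mm. A picture is of the moment at which its call begins. camera_model takes no time and is no camera call.
- job_done(): hands the job in; it is judged then, once.
The state is a dict: "time_s": time; "qpos": joint angles; "qvel": joint speeds; "effort": joint torques, N m; "ee_pos": TCP position; "ee_rot": TCP orientation; "force": force on the tool from outside, world axes, zero at the start; "torque": the same for the moment, N m; "gripper_width": finger opening in mm; "gripper_force": force on a finger pad.
Only numpy, scipy, OpenCV 4.12 (cv2) and the standard library are available. Lean on these libraries where they do the work, as an engineer would, in place of code of your own. Each camera call takes 0.05 s, during which the arm holds its last target. There are 200 camera calls.

## Working session

There is one attempt and no reset: what is moved stays moved. The work goes in short steps, Python scripts to look and compute and a shell command to move; the robot and the scene stay as the last step left them, time stands still between calls to the robot, and variables do not carry over. Pictures are saved under pics/ and viewed, at most 10 in all, crops included, and the job is handed in when it is done.

```bash
mkdir -p pics; cat > h.py <<'E'
import numpy as np,cv2
from workcell import state,grab_frame,camera_model,job_done
def ray(n,u,v):
    c=camera_model(n);T=np.array(c["T"]);d=np.array([(u-c["cx"])/c["fx"],-(v-c["cy"])/c["fy"],-1.])
    return T[:3,3],T[:3,:3]@d
def onz(n,u,v,z):
    o,d=ray(n,u,v);return o+d*(z-o[2])/d[2]
def proj(n,p):
    c=camera_model(n);T=np.array(c["T"]);q=T[:3,:3].T@(np.array(p,float)-T[:3,3]);return np.array([c["cx"]+c["fx"]*q[0]/-q[2],c["cy"]+c["fy"]*-q[1]/-q[2]])
E
python3 - <<'E'
from h import *
for n in("side","top"):
    cv2.imwrite(f"pics/{n}0.png",cv2.resize(grab_frame(n),(768,576),interpolation=cv2.INTER_CUBIC));print(camera_model(n))
s=state();print(s["ee_pos"],s["ee_rot"],s["time_s"])
E
```

```text
{'fx': 437.00736829414757, 'fy': 437.00736829414757, 'cx': 259.08795682907964, 'cy': 190.26630664238763, 'T': array([[-9.67689559e-01,  1.63908513e-01, -1.91600931e-01,
         3.20130470e+02],
       [-2.51389935e-01, -6.85919983e-01,  6.82873983e-01,
         8.66282534e+02],
       [-1.94940483e-02,  7.08976569e-01,  7.04962557e-01,
         9.74181228e+02],
       [ 0.00000000e+00,  0.00000000e+00,  0.00000000e+00,
         1.00000000e+00]])}
{'fx': 352.89858475347035, 'fy': 352.89858475347035, 'cx': 248.77657902276783, 'cy': 190.18275768863873, 'T': array([[-1.50906035e-02,  9.98774895e-01, -4.71273123e-02,
         4.95297086e+02],
       [-9.99792848e-01, -1.57162273e-02, -1.29329636e-02,
        -2.70278837e+01],
       [-1.36577830e-02,  4.69223835e-02,  9.98805164e-01,
         1.30806502e+03],
       [ 0.00000000e+00,  0.00000000e+00,  0.00000000e+00,
         1.00000000e+00]])}
[147.03811672 555.42793447 213.20081611] [-1.79910362e+02  1.07395500e-03  1.65174028e+02] 0.1
```

View pics/top0.png

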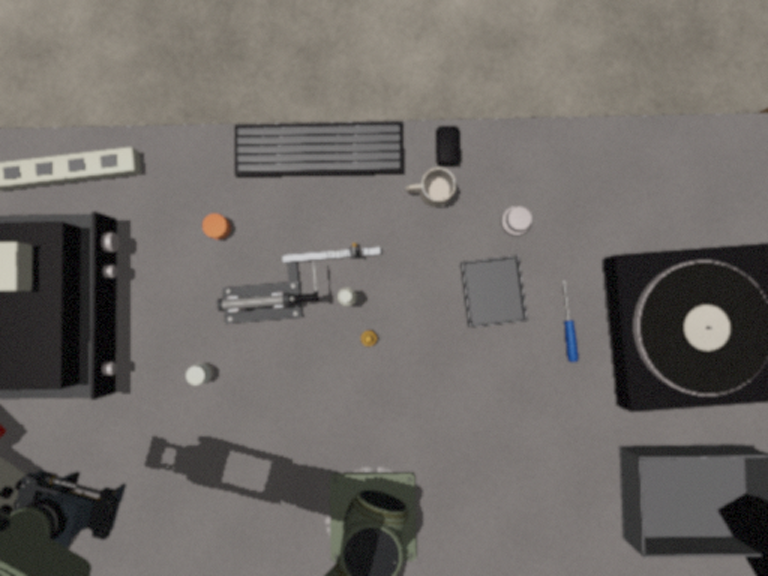

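View pics/side0.png

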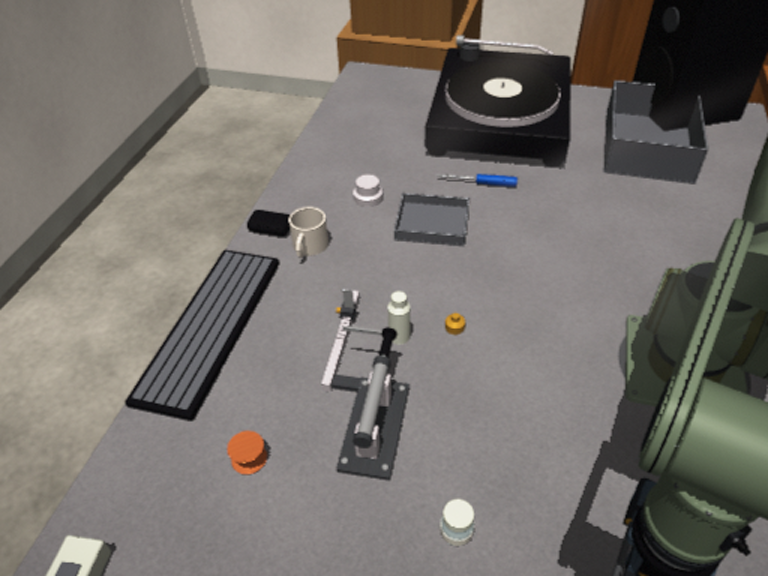

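```bash
python3 - <<'E'
from h import *
t=grab_frame("top")[150:230,140:260];cv2.imwrite("pics/topc.png",cv2.resize(t,None,fx=6.5,fy=6.5,interpolation=cv2.INTER_CUBIC))
t=grab_frame("side")[175:325,205:325];cv2.imwrite("pics/sidec.png",cv2.resize(t,None,fx=4,fy=4,interpolation=cv2.INTER_CUBIC))
E
```

```text
(no output)
```

View pics/topc.png

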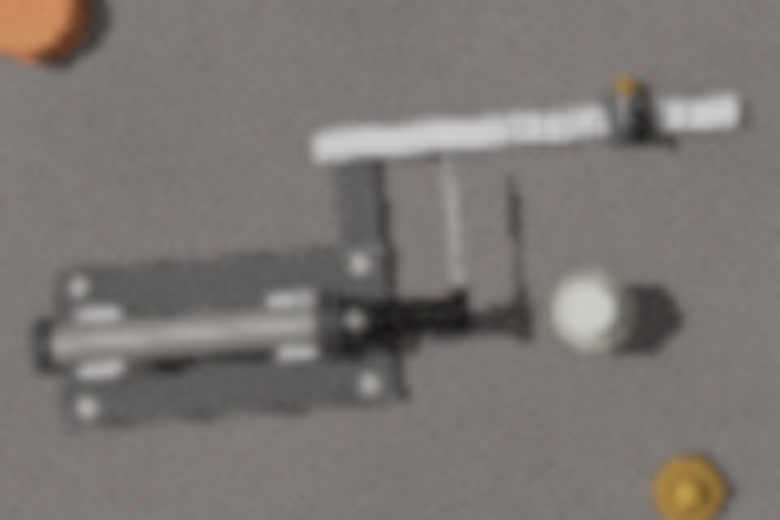

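View pics/sidec.png

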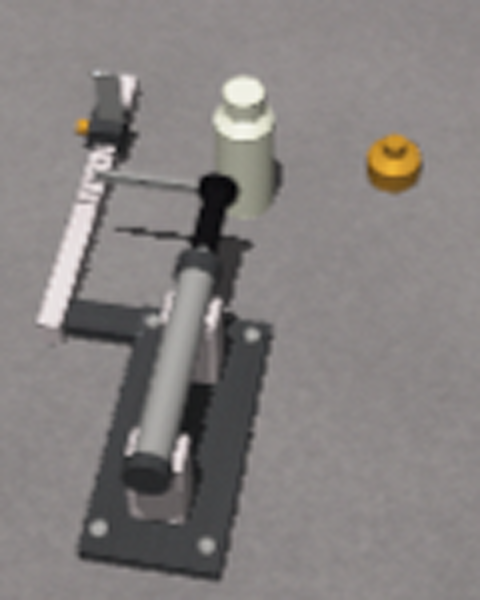

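```bash
cat >> h.py <<'E'
def tri(a,b):
    (o1,d1),(o2,d2)=ray("top",*a),ray("side",*b)
    A=np.stack([d1,-d2],1);s=np.linalg.lstsq(A,o2-o1,rcond=None)[0];p,q=o1+d1*s[0],o2+d2*s[1];return (p+q)/2,np.linalg.norm(p-q)
T=lambda u,v:(u/6.5+140-.42,v/6.5+150-.42)
S=lambda u,v:(u/4+205-.37,v/4+175-.37)
E
python3 - <<'E'
from h import *
np.set_printoptions(precision=1,suppress=True)
P=lambda k,*a:print(k,*a)
P("rail0 top",onz("top",*T(315,148),22));P("rail1 top",onz("top",*T(740,108),22))
P("rail1 side",onz("side",*S(129,73),22));P("rail0 side",onz("side",*S(49,322),22))
P("cap",onz("top",*T(587,308),112),onz("side",*S(244,88),112),tri(T(587,308),S(244,88)))
P("tip",onz("top",*T(450,160),85),onz("side",*S(103,178),85))
P("flange",onz("top",*T(460,308),85),onz("side",*S(217,190),85))
P("tube back",onz("top",*T(42,345),85),onz("side",*S(150,470),85))
P("collar", onz("top",*T(335,322),85),onz("side",*S(196,262),85))
P("fin top",onz("top",*T(627,130),85),onz("side",*S(118,73),85),onz("side",*S(94,72),85))
P("weight",onz("top",*T(688,490),36),onz("side",*S(394,150),36))
for u,v in((461,263),(519,257),(526,320),(470,326)):P("tray",onz("top",u/1.5,v/1.5,30))
for u,v in((403,195),(469,197),(467,242),(396,238)):P("trayS",onz("side",u/1.5,v/1.5,30))
E
```

```text
rail0 top [624.9 211.3  22. ]
rail1 top [643.6 -28.7  22. ]
rail1 side [642.5 -29.1  22. ]
rail0 side [627.3 210.4  22. ]
cap [529.7  52.9 112. ] [530.7  51.  112. ] (array([529.9,  52.8, 114. ]), np.float64(0.5335528445389869))
tip [610.9 127.2  85. ] [609.6 130.5  85. ]
flange [531.5 122.6  85. ] [531.8 122.7  85. ]
tube back [515.2 346.8  85. ] [515.4 341.4  85. ]
collar [525.1 189.5  85. ] [529.5 185.5  85. ]
fin top [625.5  32.1  85. ] [628.9  31.9  85. ] [646.  35.  85.]
weight [430.4   3.4  36. ] [428.7  14.7  36. ]
tray [ 606.1 -223.5   30. ]
tray [ 618.4 -363.6   30. ]
tray [ 466.4 -376.1   30. ]
tray [ 454.  -241.7   30. ]
trayS [ 620.  -350.4   30. ]
trayS [ 466.9 -378.    30. ]
trayS [ 444.2 -218.    30. ]
trayS [ 598.2 -195.4   30. ]
```

```bash
python3 -m pendant '0 0 0 0 0 8.5;0 0 0 0 0 8.5;0 0 0 0 0 8.5;0 0 0 0 0 8.5;0 0 0 0 0 8.5;0 0 0 0 0 8.5;0 0 0 0 0 8.5;0 0 0 0 0 8.5' 91 20; python3 -m pendant '-35 23 0 0 0 3;-35 23 0 0 0 0;-35 23 0 0 0 0;-35 23 0 0 0 0;-35 23 0 0 0 0;-35 23 0 0 0 0;-35 23 0 0 0 0;-35 23 0 0 0 0'; python3 -c "
from workcell import state;s=state();print(s['ee_pos'],s['ee_rot'],s['qpos'])"
```

```text
time_s: 1.0
ee_pos: [147.1, 555.7, 213.7]
ee_rot: [-180.0, 0.0, 96.8]
force: [-0.6, -0.3, -0.8]
gripper_width: 91.2
gripper_force: 0.0
time_s: 1.8
ee_pos: [353.4, 289.9, 214.0]
ee_rot: [180.0, -0.0, 94.2]
force: [-0.2, -0.7, 1.2]
gripper_width: 90.8
gripper_force: 0.0
[353.422762   289.859      213.96260906] [ 1.79989800e+02 -9.37905399e-03  9.41842960e+01] [3.79135715e+01 7.62830609e+00 1.04017079e+02 2.29910150e-03
 6.83409246e+01 3.37284280e+01]
```

```bash
python3 -m pendant '-40 26 0 0 0 0;-40 26 0 0 0 0;-40 26 0 0 0 0;-40 26 0 0 0 0;-40 26 0 0 0 0;-40 26 0 0 0 0;0 0 0 0 0 0;0 0 0 0 0 0'; python3 - <<'E'
from h import *
cv2.imwrite("pics/s1.png",cv2.resize(grab_frame("side")[90:340,130:400],None,fx=2.2,fy=2.2,interpolation=cv2.INTER_CUBIC))
E
```

```text
time_s: 2.6
ee_pos: [525.7, 62.7, 213.4]
ee_rot: [-179.9, -0.0, 94.0]
force: [-0.4, -0.2, -0.4]
gripper_width: 91.0
gripper_force: 0.0
```

View pics/s1.png

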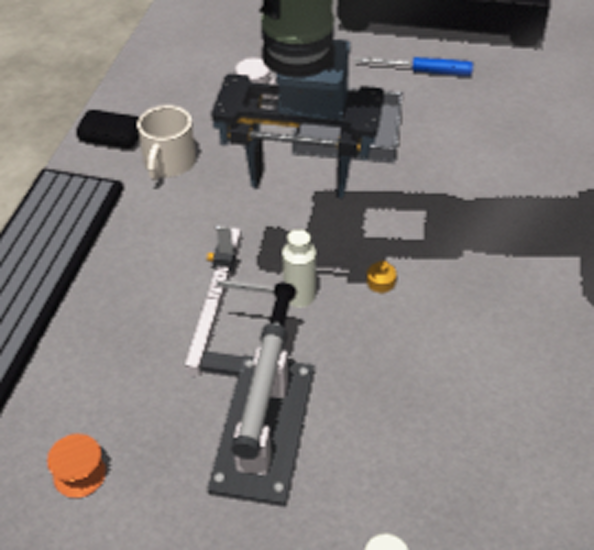

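The gripper stands open over the bottle (fingertips at pixels (255,185) and (343,192), bottle cap at (298,240)). I'll correct the last 11 mm and descend.

```bash
python3 -m pendant '-11 3.5 0 0 0 0;0 0 0 0 0 0;0 0 34 0 0 0;0 0 34 0 0 0;0 0 34 0 0 0;0 0 34 0 0 0;0 0 34 0 0 0;0 0 0 0 0 0'; python3 -m pendant '0 0 0 0 0 0;0 0 0 0 0 0;0 0 0 0 0 0;0 0 0 0 0 0;0 0 0 0 0 0;0 0 0 0 0 0;0 0 0 0 0 0;0 0 0 0 0 0' 20 20
```

```text
time_s: 3.45
ee_pos: [526.2, 53.0, 40.4]
ee_rot: [-179.5, -0.0, 94.2]
force: [-0.5, -0.3, -0.1]
gripper_width: 91.2
gripper_force: 0.0
time_s: 4.25
ee_pos: [530.1, 52.6, 44.2]
ee_rot: [180.0, -0.0, 94.2]
force: [-0.7, -0.3, 3.1]
gripper_width: 41.4
gripper_force: 20.0
```

```bash
python3 -m pendant '0 0 -15 0 0 0;0 0 -25 0 0 0;0 0 -25 0 0 0;0 0 -15 0 0 0;-15 -1 0 0 0 0;-30 -2 0 0 0 0;-35 -2 0 0 0 0;-35 -2 0 0 0 0'; python3 -m pendant '-35 -2 0 0 0 0;-35 -2 0 0 0 0;-35 -2 0 0 0 0;-35 -2 0 0 0 0;-35 -2 0 0 0 0;-30 -2 0 0 0 0;-20 -1 0 0 0 0;-8 -1 0 0 0 0'; python3 -m pendant '0 0 0 0 0 0;0 0 0 0 0 0'; python3 - <<'E'
from h import *
cv2.imwrite("pics/s2.png",cv2.resize(grab_frame("side")[60:260,180:400],None,fx=2.7,fy=2.7,interpolation=cv2.INTER_CUBIC))
cv2.imwrite("pics/t2.png",cv2.resize(grab_frame("top")[130:250,250:400],None,fx=4,fy=4,interpolation=cv2.INTER_CUBIC))
E
```

```text
time_s: 5.05
ee_pos: [530.3, -64.4, 122.5]
ee_rot: [-179.9, -0.0, 94.2]
force: [0.2, 0.4, -1.2]
gripper_width: 41.7
gripper_force: 20.0
time_s: 5.85
ee_pos: [533.5, -297.9, 122.6]
ee_rot: [-179.9, -0.1, 94.0]
force: [-0.3, 0.3, -0.8]
gripper_width: 41.8
gripper_force: 20.0
time_s: 6.05
ee_pos: [534.1, -294.9, 123.5]
ee_rot: [-180.0, -0.1, 94.2]
force: [-0.1, 0.8, -0.4]
gripper_width: 41.5
gripper_force: 20.0
```

View pics/s2.png

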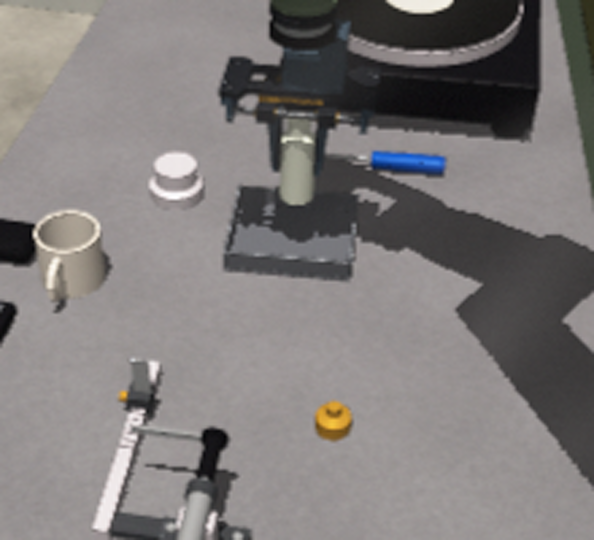

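The bottle hangs upright over the tray (bottle bottom at (297,200), tray rim from (225,190) to (358,275)). Now I'll lower it.

```bash
python3 -m pendant '0 0 15 0 0 0;0 0 25 0 0 0;0 0 20 0 0 0;0 0 9 0 0 0;0 0 2 0 0 0;0 0 1 0 0 0;0 0 0 0 0 0;0 0 0 0 0 0'; python3 - <<'E'
from h import *
print(proj("side",[534,-296,5]),state()["force"])
E
```

```text
time_s: 6.95
ee_pos: [535.1, -296.2, 52.9]
ee_rot: [179.9, 0.1, 94.2]
force: [-0.1, -0.0, -1.1]
gripper_width: 41.8
gripper_force: 20.0
[289.06427082 148.47423697] [-0.06433728 -0.00482151 -1.14265455]
```

```bash
python3 -m pendant '0 0 1.5 0 0 0;0 0 1 0 0 0;0 0 0 0 0 0'; python3 -m pendant '0 0 1 0 0 0;0 0 0 0 0 0'
```

```text
time_s: 7.25
ee_pos: [534.3, -296.0, 49.4]
ee_rot: [-180.0, -0.0, 94.2]
force: [0.8, -0.3, -2.5]
gripper_width: 41.5
gripper_force: 20.0
time_s: 7.45
ee_pos: [534.4, -296.0, 48.3]
ee_rot: [-180.0, -0.0, 94.2]
force: [-0.2, -0.7, -0.9]
gripper_width: 41.5
gripper_force: 20.0
```

```bash
python3 -m pendant '0 0 0.7 0 0 0;0 0 0 0 0 0'; python3 -m pendant '0 0 0.7 0 0 0;0 0 0 0 0 0'
```

```text
time_s: 7.65
ee_pos: [534.5, -296.0, 48.2]
ee_rot: [180.0, 0.0, 94.2]
force: [-0.8, 0.6, 3.9]
gripper_width: 41.7
gripper_force: 20.0
time_s: 7.85
ee_pos: [534.5, -296.0, 48.2]
ee_rot: [180.0, 0.0, 94.2]
force: [-2.7, 0.4, 7.4]
gripper_width: 41.6
gripper_force: 20.0
```

```bash
python3 -m pendant '0 0 0 0 0 0;0 0 0 0 0 0;0 0 0 0 0 0;0 0 0 0 0 0;0 0 -10 0 0 0;0 0 -30 0 0 0;0 0 -35 0 0 0;0 0 -35 0 0 0' 91; python3 -m pendant '10 0 0 0 0 0;30 2 0 0 0 0;40 3 0 0 0 0;40 3 0 0 0 0;40 3 0 0 0 0;40 3 0 0 0 0;40 3 0 0 0 0;40 3 0 0 0 0';  python3 -m pendant '40 3 0 0 0 0;40 3 0 0 0 0;40 2 0 0 0 0;30 2 0 0 0 0;14 0 0 0 0 0;0 0 0 0 0 0;0 0 0 0 0 0'; python3 - <<'E'
from h import *
s=grab_frame("side");t=grab_frame("top")
a=cv2.resize(s[80:190,240:340],(400,440),interpolation=cv2.INTER_CUBIC);b=cv2.resize(t[150:260,250:350],(400,440),interpolation=cv2.INTER_CUBIC)
cv2.imwrite("pics/m3.png",np.hstack([a,b]))
E
```

```text
time_s: 8.65
ee_pos: [534.3, -295.9, 158.7]
ee_rot: [-180.0, -0.0, 94.2]
force: [0.7, 0.8, -0.1]
gripper_width: 90.6
gripper_force: 0.0
time_s: 9.45
ee_pos: [533.5, -13.5, 157.0]
ee_rot: [-180.0, -0.0, 94.2]
force: [-0.5, 0.0, 0.3]
gripper_width: 91.0
gripper_force: 0.0
time_s: 10.15
ee_pos: [531.8, 148.2, 156.9]
ee_rot: [-180.0, 0.0, 94.2]
force: [0.5, -0.7, 0.2]
gripper_width: 91.1
gripper_force: 0.0
```

View pics/m3.png

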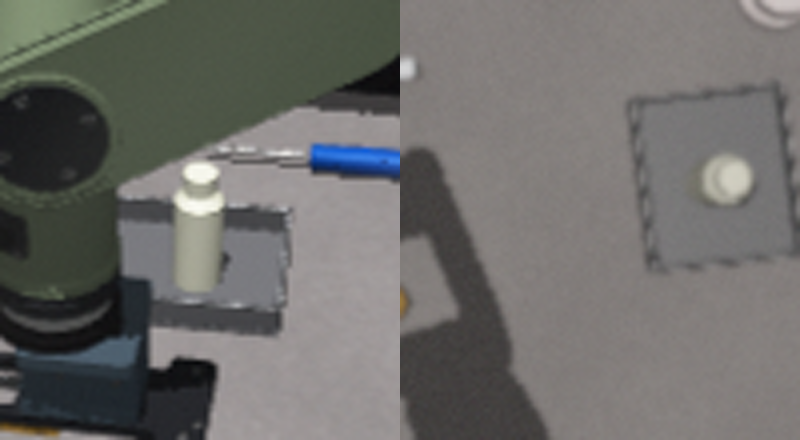

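The bottle stands upright in the middle of the tray (side crop (198,230), top crop (727,178)). Next is the grip.

```bash
python3 -m pendant '1 -2.6 0 0 0 0;0 0 20 0 0 0;0 0 30 0 0 0;0 0 26 0 0 0;0 0 15 0 0 0;0 0 0 0 0 0;0 0 0 0 0 0'; python3 -m pendant '0 0 0 0 0 0;0 0 0 0 0 0;0 0 0 0 0 0;0 0 0 0 0 0;0 0 0 0 0 0;0 0 0 0 0 0;0 0 0 0 0 0;0 0 0 0 0 0' 5 45;python3 -m pendant '0 0 0 0 0 0;0 0 0 0 0 0'
```

```text
time_s: 10.95
ee_pos: [529.7, 149.4, 66.4]
ee_rot: [180.0, -0.0, 94.1]
force: [0.0, 0.3, 0.6]
gripper_width: 90.8
gripper_force: 0.0
time_s: 11.75
ee_pos: [529.4, 149.9, 66.0]
ee_rot: [-180.0, -0.0, 94.2]
force: [0.0, 0.4, 0.4]
gripper_width: 29.9
gripper_force: 0.0
time_s: 11.95
ee_pos: [529.0, 149.8, 66.0]
ee_rot: [-179.9, -0.0, 94.1]
force: [-1.9, 0.1, 0.4]
gripper_width: 16.8
gripper_force: 45.0
```

```bash
python3 -m pendant '0 0 0 0 0 0;-5 0 0 0 0 0;-12 0 0 0 0 0;-18 0 0 0 0 0;-20 0 0 0 0 0;-18 0 0 0 0 0;-10 0 0 0 0 0;-5 0 0 0 0 0'; python3 -m pendant '0 0 0 0 0 0;0 0 0 0 0 0;0 0 0 0 0 0'; python3 - <<'E'
from h import *
s=grab_frame("side");t=grab_frame("top")
a=cv2.resize(s[180:270,210:280],(467,600),interpolation=cv2.INTER_CUBIC);b=cv2.resize(t[150:240,205:255],(333,600),interpolation=cv2.INTER_CUBIC)
cv2.imwrite("pics/m4.png",np.hstack([a,b]))
E
```

```text
time_s: 12.75
ee_pos: [534.9, 63.0, 66.0]
ee_rot: [-179.9, -0.2, 94.0]
force: [-2.3, 9.1, 1.3]
gripper_width: 17.3
gripper_force: 45.0
time_s: 13.05
ee_pos: [534.8, 63.7, 66.0]
ee_rot: [-179.9, -0.2, 94.1]
force: [-3.2, 8.5, 1.0]
gripper_width: 17.4
gripper_force: 45.0
```

View pics/m4.png

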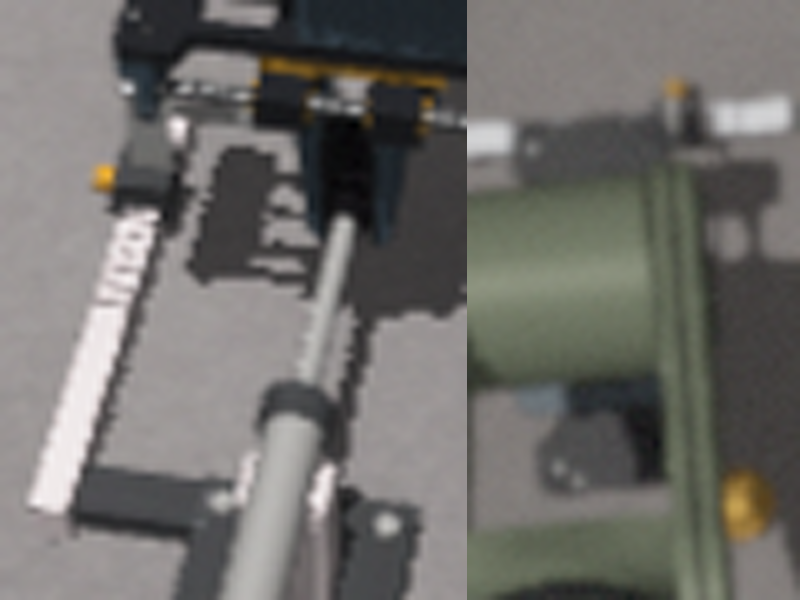

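```bash
python3 - <<'E'
from h import *
from scipy.optimize import least_squares
# gauge pts (gx,gy,z) & observations
obs=[("top",T(315,148),(40,102,22)),("top",T(740,108),(280,102,22)),("side",S(129,73),(280,102,22)),("side",S(49,322),(40,102,22)),
("top",T(450,160),(123,85,85)),("side",S(103,178),(123,85,85)),("side",S(217,190),(125,0,85)),("top",T(461,308),(123,0,85))]
def w(p,g):
    c,s=np.cos(p[2]),np.sin(p[2]);return [p[0]+c*g[0]-s*g[1],p[1]+s*g[0]+c*g[1],g[2]]
f=lambda p:np.concatenate([proj(n,w(p,g))-o for n,o,g in obs])
r=least_squares(f,[521,243,np.radians(-85.8)]);p=r.x
print(p[:2],np.degrees(p[2]));print(r.fun.reshape(-1,2).round(2))
def g(q):
    d=np.array(q[:2])-p[:2];c,s=np.cos(p[2]),np.sin(p[2]);return c*d[0]+s*d[1],-s*d[0]+c*d[1]
for q in(onz("top",*T(627,130),85),onz("side",*S(118,73),85),onz("side",*S(94,72),85),onz("top",*T(450,160),85),onz("side",*S(103,178),85)):print(g(q))
im=cv2.resize(cv2.imread("pics/sidec.png")[50:230,50:270],(770,630),interpolation=cv2.INTER_CUBIC)[:590]
k=3.5
def mk(G,col):
    a=proj("side",w(p,G));u=((a[0]+.37-205)*4-50)*k;v=((a[1]+.37-175)*4-50)*k;cv2.circle(im,(int(u),int(v)),3,col,-1)
for d in(90,96,102):mk((123+d,89,85),(0,0,255));mk((123+d,109,85),(0,0,255))
for y in(20,40,60,85):mk((123,y,85),(0,255,0))
cv2.imwrite("pics/ov.png",im)
E
```

```text
[521.29055648 244.92471625] -86.18639205303249
[[-0.14 -0.22]
 [-0.28  0.52]
 [ 0.13  0.38]
 [ 0.38  0.52]
 [-0.21 -0.96]
 [-1.35 -1.01]
 [ 1.02 -0.54]
 [-0.04  0.59]]
(np.float64(219.32726825068863), np.float64(89.8169074742267))
(np.float64(219.664219536442), np.float64(93.20731287809157))
(np.float64(217.75796462758464), np.float64(110.48396307603961))
(np.float64(123.4727891440819), np.float64(81.60843896719007))
(np.float64(120.0726484813828), np.float64(80.52456344807541))
```

View pics/ov.png

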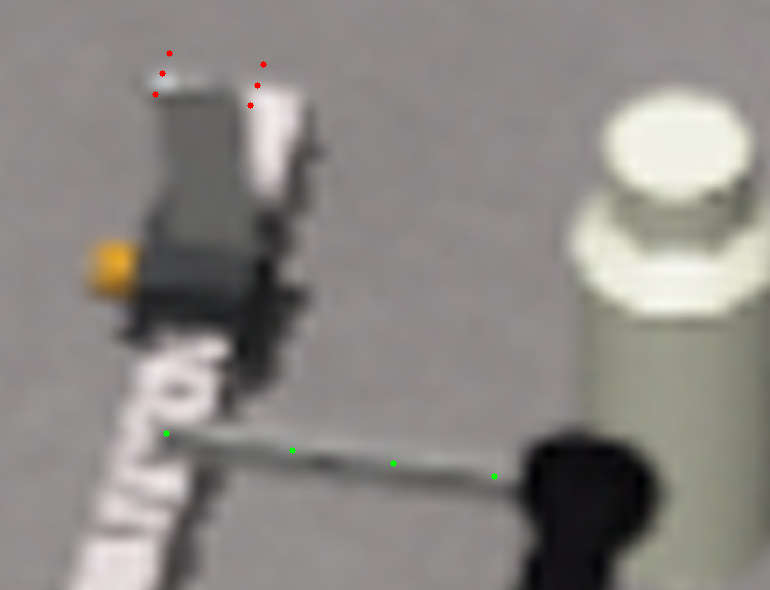

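The fin's top and the pointer can't be seen past the gripper body. I'll tilt the gripper 20° about its closing axis, keeping the grasp point fixed, so the side camera sees both.

```bash
python3 -m pendant '1.3 0 0 0 4 0;1.3 0 0 0 4 0;1.3 0 0 0 4 0;1.3 0 0 0 4 0;1.3 0 0 0 4 0;0 0 0 0 0 0;0 0 0 0 0 0'; python3 - <<'E'
from h import *
from scipy.spatial.transform import Rotation as R
s=state();r=R.from_euler("xyz",s["ee_rot"],degrees=True).as_matrix()
print(s["ee_pos"]-19*r[:,2],r[:,2],r[:,0])
a=np.mean([grab_frame("side").astype(float) for _ in range(6)],0).astype(np.uint8)
cv2.imwrite("pics/raw5.png",a)
cv2.imwrite("pics/m5.png",cv2.resize(a[170:230,210:290],(800,600),interpolation=cv2.INTER_CUBIC))
E
```

```text
time_s: 13.85
ee_pos: [534.4, 69.5, 67.0]
ee_rot: [-179.8, -20.2, 94.0]
force: [-0.5, 8.2, 0.4]
gripper_width: 17.2
gripper_force: 45.0
[534.8979277   62.97342446  84.87616375] [-0.02699676  0.3446694  -0.93833586] [-0.06594712  0.93601902  0.34571574]
```

View pics/m5.png

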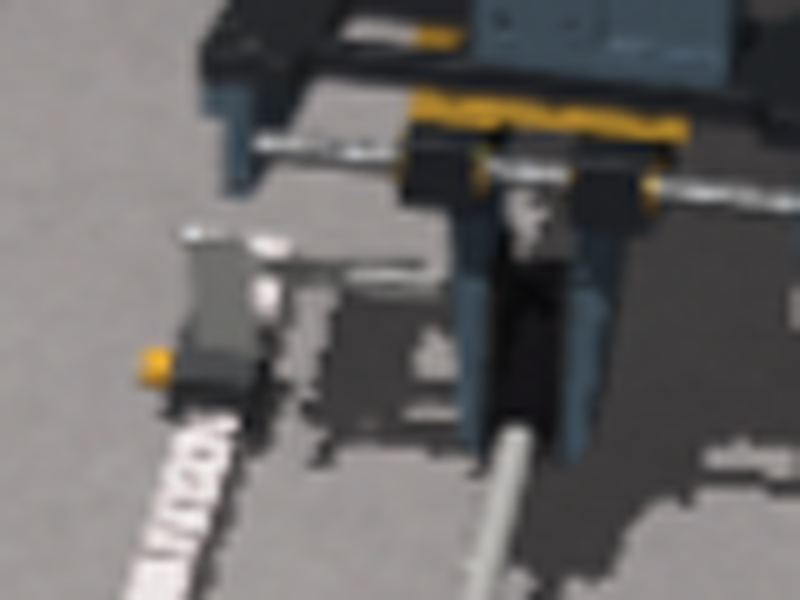

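Fin top edge is at (190–245, ~237) and the pointer arm runs (275,265)–(440,275), so it is still roughly 7 mm short. I'll refine that with grey profiles.

```bash
python3 - <<'E'
import cv2,numpy as np
g=cv2.imread("pics/raw5.png",0)
print("rows 190-202, cols 228..253");print("     ",*range(228,254))
for r in range(190,203):print(r,*g[r,228:254])
a=cv2.resize(cv2.imread("pics/sidec.png",0),(120,150),interpolation=cv2.INTER_AREA)
print("start fin: cols 228..238")
for r in range(15,25):print(r+175,*a[r,23:34])
print("start ptr: cols 228..258")
for r in range(41,52):print(r+175,*a[r,23:54:2])
E
```

```text
rows 190-202, cols 228..253
      228 229 230 231 232 233 234 235 236 237 238 239 240 241 242 243 244 245 246 247 248 249 250 251 252 253
190 149 149 151 152 151 145 141 149 150 150 150 149 150 152 151 150 149 148 149 149 150 126 77 67 60 56
191 148 149 149 149 150 149 149 150 149 150 149 149 150 151 152 151 150 149 149 149 149 149 149 140 125 118
192 159 171 159 158 152 148 153 153 151 150 151 152 150 150 152 152 151 151 151 151 149 149 149 149 150 151
193 179 205 163 161 147 137 157 175 181 172 164 154 152 150 148 147 147 149 149 151 149 149 150 150 149 150
194 124 109 105 102 108 108 135 206 230 218 198 156 150 150 149 150 148 147 149 150 151 149 150 151 151 149
195 136 110 109 111 110 109 114 145 178 187 162 118 130 137 140 140 137 135 137 137 136 134 134 135 142 150
196 137 114 109 110 109 110 115 114 93 75 75 76 77 81 89 91 91 103 114 112 111 101 94 89 121 153
197 136 116 109 109 110 109 110 124 135 109 81 76 76 86 89 78 105 143 153 158 165 163 153 146 155 158
198 138 118 109 109 109 109 111 164 215 186 97 87 96 104 107 92 85 100 102 104 99 97 108 117 126 114
199 141 121 107 10
[... 902 characters left out ...]
143 140 138 140 140 142 141 141 141 139 143 134
217 178 192 145 126 153 145 142 143 142 142 143 140 138 140 138 121
218 162 119 144 154 155 154 153 151 146 144 143 141 140 135 106 65
219 148 104 100 116 121 141 148 153 151 152 152 148 146 121 25 20
220 150 140 89 110 108 105 88 113 126 138 152 149 152 110 12 14
221 214 179 73 135 129 118 112 107 108 102 101 106 131 96 12 15
222 206 176 79 144 143 142 139 129 127 115 108 105 104 59 13 17
223 176 128 104 146 144 144 141 141 141 139 137 132 122 73 13 18
224 204 90 115 144 143 143 141 143 142 142 139 141 139 109 17 19
225 180 80 140 143 145 145 143 141 142 141 139 141 139 123 22 18
226 185 76 141 142 143 144 146 144 141 142 140 142 138 120 22 18
```

```bash
python3 -m pendant '-2 0 -0.75 0 0 0;-3.2 0 -1.2 0 0 0;-3.2 0 -1.2 0 0 0;0 0 0 0 0 0;0 0 0 0 0 0;0 0 0 0 0 0;0 0 0 0 0 0'; python3 - <<'E'
from h import *
from scipy.spatial.transform import Rotation as R
s=state();r=R.from_euler("xyz",s["ee_rot"],degrees=True).as_matrix()
print(s["ee_pos"]-19*r[:,2])
g=cv2.cvtColor(np.mean([grab_frame("side").astype(float) for _ in range(6)],0).astype(np.uint8),cv2.COLOR_BGR2GRAY)
print(*range(228,254))
for k in range(189,202):print(k,*g[k,228:254])
E
```

```text
time_s: 14.85
ee_pos: [534.9, 61.3, 67.1]
ee_rot: [-179.9, -20.2, 94.1]
force: [-0.9, 8.6, -0.2]
gripper_width: 17.2
gripper_force: 45.0
[535.44822503  54.76509241  84.90764107]
228 229 230 231 232 233 234 235 236 237 238 239 240 241 242 243 244 245 246 247 248 249 250 251 252 253
189 147 151 152 153 153 153 152 151 151 152 151 150 151 153 152 151 150 150 149 149 151 153 152 151 150 141
190 150 150 151 152 152 152 151 150 150 150 151 149 151 152 152 150 150 149 149 150 150 151 150 149 150 151
191 149 149 149 150 151 150 150 150 150 150 150 150 150 152 152 152 150 150 150 150 150 150 149 149 149 150
192 160 172 159 159 153 150 153 154 150 144 147 147 146 148 152 152 151 152 152 152 151 149 149 149 150 152
193 179 206 165 162 148 138 156 165 144 113 122 121 122 128 135 135 138 138 140 143 138 136 135 134 140 151
194 124 110 105 104 109 108 138 175 149 76 76 77 77 77 77 83 96 100 110 123 114 109 104 99 120 153
195 137 111 110 110 110 110 120 166 180 137 110 80 81 79 77 78 100 131 140 147 153 159 171 162 148 155
196 137 115 109 111 110 109 112 189 236 229 178 99 108 104 98 89 85 100 102 104 97 91 102 107 118 122
197 137 116 109 110 110 109 107 184 236 225 160 109 137 146 148 121 63 63 69 82 89 88 82 73 85 98
198 139 118 109 110 109 110 112 181 235 213 116 88 116 148 149 121 60 59 59 60 60 60 60 62 65 64
199 141 121 109 109 109 109 118 166 223 205 86 115 145 147 148 120 59 59 58 59 60 60 60 61 61 61
200 139 118 109 109 109 109 109 152 197 167 85 111 144 145 141 109 59 60 59 59 60 60 60 60 73 78
201 129 103 108 109 109 109 109 120 142 132 81 107 148 146 119 60 59 60 59 59 60 60 60 59 104 127
```

```bash
python3 -m pendant '-0.8 0 -0.3 0 0 0;0 0 0 0 0 0;0 0 0 0 0 0;0 0 0 0 0 0;0 0 0 0 0 0;0 0 0 0 0 0;0 0 0 0 0 0;0 0 0 0 0 0'; python3 - <<'E'
from h import *
s=grab_frame("side")[80:190,220:320];c=s.reshape(-1,3).astype(int)
# bottle check: bright off-white pixels compared to the picture after release
m=cv2.imread("pics/m3.png")[:,:400];m=cv2.resize(m,(100,110),interpolation=cv2.INTER_AREA)
b=grab_frame("side")[120:154,280:298].astype(int);o=m[40:74,40:58].astype(int);print(abs(b-o).mean(), state()["gripper_force"],state()["qvel"])
E
```

```text
time_s: 15.95
ee_pos: [535.0, 60.6, 67.1]
ee_rot: [-179.9, -20.2, 94.1]
force: [-1.3, 8.8, -0.8]
gripper_width: 17.3
gripper_force: 45.0
10.627450980392156 45.00297009944916 [ 0.01066894  0.05846213 -0.0226711   0.0806153   0.07882703  0.01129971]
```

```bash
python3 -c "
from workcell import job_done;print(job_done())"
```

```text
the job is handed in; nothing more can be done
None
```

The job is handed in after 16 s of robot time, result not reported: the bottle stood upright in the tray when last viewed after release, and the gripper holds the grip at 45 N with the rod out about 96 mm, which my image measurements put in line with the mark to within about 2 mm.

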